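Swing the slicing fence to the green stop peg

TASK

Set the slicing board for the green angle: push the free end of the white slicing fence sideways so that it swings about the steel pivot pin until its side rests against the green stop peg. Keep the fence flat on the board (do not lift it) and its forked end on the pin, then let go.

Things in the scene. Friction and masses are not known exactly. Their poses are not given: they have to be found in the camera images.
- fence: Loose white plastic bar with black graduations, 0.3 kg, 242 x 40 x 20 mm, flat on a fixed brown board. A 15 mm wide open slot in its far end straddles the pivot pin. Origin: underside, at the pin's centre (slot's closed end 8 mm behind it, prong tips 22 mm ahead). From there it runs along its -x for 220 mm to the free end, roughly towards the robot; sides at y = +-20 mm, z up. Held only by friction.
- pivot_pin (a point): Foot of the upright steel pivot pin, 12 mm diameter, 30 mm tall, on the top of the brown wooden board (260 x 340 mm, its top 18 mm above the worktop, fixed). Pushed sideways about 180 mm from the pin, finger tips 5 to 15 mm above the board, the fence swings about this pin and stays where it is left; pulled along towards its free end it would come off.
- green_peg: Green stop peg, fixed upright in the board on one side of the fence (left or right, it varies): 18 mm diameter, 34 mm tall, about 120 mm from the pin; origin at the centre of its foot, on the board's top. Fence touching it: peg centre 29 mm from the fence's centre line.
- red_peg: Red stop peg, the same size as the green one, fixed on the other side of the fence; not the one wanted. Origin at the centre of its foot.

How it is judged:
By the outcome, as a careful person would: the job done as asked, in the order asked, and still so for the second after the job is handed in, with the robot touching nothing.
It also fails if it takes over 40 s, if anything falls off the work surface, if the arm or the gripper's body presses on something with over 40 N, if the wrist force passes 120 N, or if a joint passes its speed limit or range.

ROBOT

A 6-joint arm with a two-finger parallel gripper is mounted at the origin on a cart in front of the work surface, level with it; the furniture and walls round the work are solid. World frame = base frame: x ahead of the robot, y to its left, z up, the work surface at z = 0. Lengths are in m, angles in rad, forces in N, time in s.
With the tool pointing down it reaches from about 0.35 to 0.875 m from the base axis. Payload 4.2 kg.
Tool frame: the origin (TCP) lies at the very end of the fingers, on their centre line; the grasp point (between the pads) lies 19 mm behind it (grip_point_offset is the distance from the TCP to the grasp point, in m); z points along the fingers, y is the line along which they close (so a half turn about z gives the same grasp; the last joint's range is limited). The gripper opens to 85 mm and grips with 20 to 120 N. Pads are 22 mm wide; open, the fingers measure 114 mm over their backs; the gripper's body (76 mm by 85 mm) begins 54 mm behind the grasp point. The pads swing forward as they close: fully open they stand 13 mm farther back than shut.
Start: joints at [-0.96, 0.385, 0.008, 0, -1.194, -0.259], TCP at [0.215, -0.587, 0.231] pointing down, gripper open.
Joint ranges: [-3.14, 3.14], [-1.21, 2.06], [-1.07, 1.41], [-3.16, 2.05], [-2.99, -0.16], [-3.1, 3.1]. Speed limits (rad/s): [2.79, 2.79, 3.14, 3.14, 3.14, 3.14].

INTERFACE

Orientations are given as a unit quaternion [w, x, y, z].
In Python, from workcell import state, capture, close_job, grip_point_offset gives the robot as it stands.
- The arm moves only by the shell command python3 -m inch 'ROWS' [FORCE]. ROWS is JSON, a list that holds one entry, the list of rows, each a list of 7 numbers: the shift along the world's x, y, z in mm, then the turn, a rotation vector about the world's x, y, z in degrees, then the opening, from -1 (shut) to 1 (fully open). A call has 1 to 8 rows; each row shifts and turns the commanded pose from where the row before left it; what a row does not reach is not made up. A row lasts 1/8 s, in which the tool goes at most 62.5 mm and 10.7 degrees, less where a joint would pass 70% of its speed; a pose out of reach is approached as far as the arm can. A call with a gripper value outside its range is refused whole. The fingers move at their own pace and stop on an object; FORCE is the grip in N (left out, the last holds). Time passes only in rows, so rows that do not move let the fingers close. It gives the time, the measured TCP pose, the force, the opening and the grip force at its end, in the units of the state.
- state(): the state, without advancing time (a new reading comes with each control period).
- capture(name): name is "scene" or "top" or "wrist"; returns a dict with "image" (384x512x3 uint8, red, green, blue), "depth" (384x512 float32, m along the optical axis (not along the pixel's ray), 0 where there is no reading), "vertical_fov" (degrees; the focal length in pixels is half the picture's height over the tangent of half this angle, whatever the lens; pixels are square), "cx", "cy" (the principal point, pixels), "rvec" (rotation vector, rad) and "tvec" (3), from world to camera coordinates, as OpenCV has them; the wrist camera has in their place "T_tool_cam" (4x4, takes a point from camera to tool coordinates, whose origin is the TCP and whose axes are the flange's). Camera axes: x right, y down, z forward; pixel columns grow to the right and rows downward; lengths in m; the calibration is good to about 2 mm. A picture is of the moment at which its call begins: read the wrist's pose just before it.
- close_job(): hands the job in; it is judged then, once.
The state is a dict: "time": time; "joint_positions": joint angles; "qd": joint speeds; "joint_efforts": joint torques, N m; "position": TCP position; "ee_rot": TCP orientation; "wrist_force": force on the tool from outside, world axes, zero at the start; "wrist_torque": the same for the moment, N m; "width": finger opening in m; "finger_force": force on a finger pad.
Only numpy, scipy, OpenCV 4.12 (cv2) and the standard library are available. Lean on these libraries where they do the work, as an engineer would, in place of code of your own. Each camera call takes 0.05 s, during which the arm holds its last target. There are 200 camera calls.

## Working session

There is one attempt and no reset: what is moved stays moved. The work goes in short steps, Python scripts to look and compute and a shell command to move; the robot and the scene stay as the last step left them, time stands still between calls to the robot, and variables do not carry over. Pictures are saved under pics/ and viewed, at most 10 in all, crops included, and the job is handed in when it is done.

```bash
mkdir -p pics; cat > h.py <<'E'
import numpy as np,cv2
from workcell import *
def shot(n,f):
    c=capture(n); cv2.imwrite('pics/'+f+'.png',c['image'][:,:,::-1]); np.save(f+'.npy',c,allow_pickle=True); return c
def ld(f): return np.load(f+'.npy',allow_pickle=True).item()
def px(c,u,v,z):
    R=cv2.Rodrigues(np.array(c['rvec'],float))[0]; t=np.array(c['tvec'],float).ravel()
    f=192/np.tan(np.radians(c['vertical_fov'])/2)
    d=R.T@np.array([(u-c['cx'])/f,(v-c['cy'])/f,1]); o=-R.T@t
    return o+d*(z-o[2])/d[2]
E
python3 - <<'E'
from h import *
shot('top','t1'); s=state(); print(s['time'],s['position'],s['ee_rot'],s['width'])
E
```

```text
0.05 [ 0.21519896 -0.58619246  0.23024161] [-2.29655400e-04 -1.74899228e-01  9.84585773e-01  1.03098106e-03] 0.08532962255999346
```

View pics/t1.png

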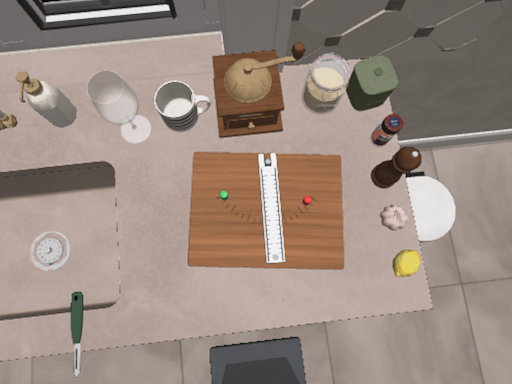

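The top view shows the pin near (267,160), the fence's free end near (276,260), the green peg at (224,195) on the left and the red peg at (308,200).

```bash
python3 - <<'E'
from h import *
c=ld('t1'); im=c['image'][145:275,185:350,::-1]
cv2.imwrite('pics/t1c.png',cv2.resize(im,None,fx=4.6,fy=4.6,interpolation=cv2.INTER_CUBIC))
for n,u,v,z in [('pin',267.5,160,.048),('green',224,195,.052),('red',308,200,.052),('end',276,261,.038)]: print(n,px(c,u,v,z).round(4))
E
```

```text
pin [ 0.6648 -0.0722  0.048 ]
green [0.5961 0.0307 0.052 ]
red [ 0.5652 -0.1472  0.052 ]
end [ 0.4455 -0.0637  0.038 ]
```

View pics/t1c.png

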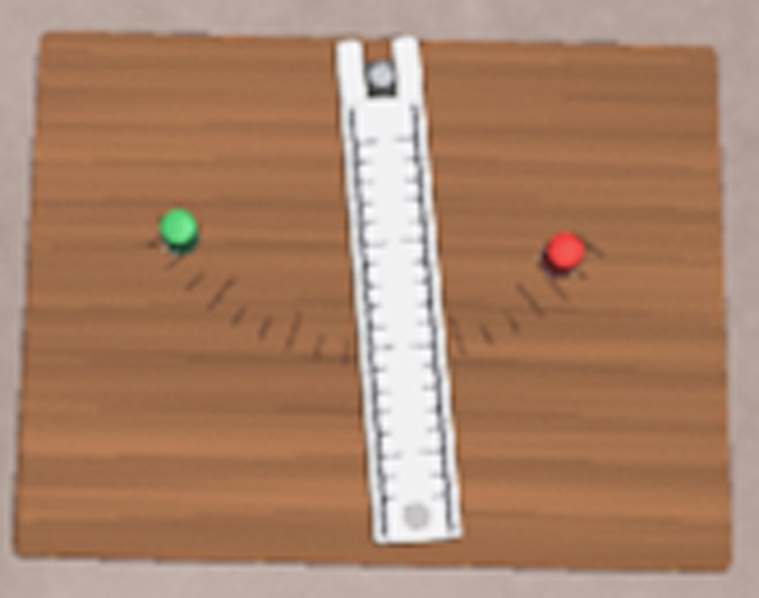

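The crop puts the pin top at (267.8,161.3), the green peg top at (223.7,194.3) and the end's centre at (275.9,262.4), in full-picture pixels. I'll work out the arc: closed fingers on the fence's -y side, 180 mm from the pin, with the tool turning along with the fence.

```bash
cat >> h.py <<'E'
def geo(pin,a,gap,r=180,half=14.5):
    a=np.radians(a); return pin+r*np.array([-np.cos(a),np.sin(a)])-(20+half+gap)*np.array([np.sin(a),np.cos(a)])
E
python3 - <<'E'
from h import *
c=ld('t1'); P=lambda u,v,z:px(c,u,v,z)[:2]*1000
pin=P(267.8,161.3,.048);g=P(223.7,194.3,.052);e=P(275.9,262.4,.038)
d=g-pin;D=np.hypot(*d);af=np.degrees(np.arctan2(d[1],-d[0])-np.arcsin(29/D))
d=e-pin;a0=np.degrees(np.arctan2(d[1],-d[0]));print(pin,g,D,np.hypot(*d),a0,af)
print('pre',geo(pin,a0,20))
prev=geo(pin,a0,0)
for a in np.linspace(a0,af,9): p=geo(pin,a,0);print(round(a,1),p.round(1),(p-prev).round(1));prev=p
E
```

```text
[661.7555828 -72.4688026] [597.65429465  31.15641521] 121.8489265760963 219.3402307655495 2.431333400049025 44.49106621999626
pre [ 479.60562126 -119.28377364]
2.4 [480.5 -99.3] [0. 0.]
7.7 [478.8 -82.6] [-1.7 16.7]
12.9 [478.6 -65.8] [-0.2 16.8]
18.2 [480. -49.] [ 1.4 16.8]
23.5 [482.9 -32.5] [ 2.9 16.6]
28.7 [487.3 -16.2] [ 4.4 16.2]
34.0 [493.2  -0.5] [ 5.9 15.7]
39.2 [500.5  14.7] [ 7.3 15.1]
44.5 [509.2  29.1] [ 8.7 14.4]
```

```bash
python3 -m inch '[[[26,45,0,0,0,-2.8,-1],[26,45,0,0,0,-2.8,-1],[26,45,0,0,0,-2.8,-1],[26,45,0,0,0,-2.8,-1],[26,45,0,0,0,-2.8,-1],[26,45,0,0,0,-2.8,-1],[26,45,0,0,0,-2.8,-1],[26,45,0,0,0,-2.8,-1]]]' 20
python3 -m inch '[[[28,50,0,0,0,0,-1],[28,50,-30,0,0,0,-1],[0,0,-40,0,0,0,-1],[0,0,-40,0,0,0,-1],[0,0,0,0,0,0,-1],[0,0,0,0,0,0,-1]]]'
python3 - <<'E'
from h import *
s=state();print(s['time'],s['position'],s['ee_rot'],s['width'],s['wrist_force'])
shot('top','t2');c=shot('wrist','w2')
b=ld('t2')['image'][145:275,185:350,::-1]
cv2.imwrite('pics/m2.png',np.hstack([cv2.resize(b,(400,315)),cv2.resize(c['image'][:,:,::-1],(400,315))]))
E
```

```text
time: 1.05
position: [0.4236, -0.225, 0.231]
ee_rot: [-0.0, 0.02, 1.0, 0.0]
wrist_force: [1.0, 0.3, 0.5]
width: -0.0005
finger_force: 0.0
time: 1.8
position: [0.4794, -0.1286, 0.1235]
ee_rot: [0.001, 0.019, 1.0, -0.0]
wrist_force: [1.1, 0.6, 1.2]
width: 0.0004
finger_force: 0.0
1.8 [ 0.47937035 -0.12861648  0.12349514] [ 8.71603682e-04  1.94272841e-02  9.99810867e-01 -2.28043889e-04] 0.00035956320774586893 [1.082478   0.62026826 1.16294229]
```

View pics/m2.png

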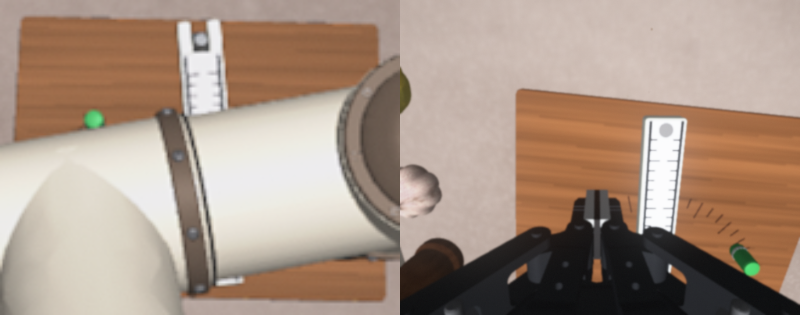

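The wrist view shows the shut fingers beside the fence on its red side, with clear board below them. The green peg is on the far side, near (745,260) in the montage. I'll go down, then close in.

```bash
python3 -m inch '[[[0,0,-45,0,0,0,-1],[0,0,-38,0,0,0,-1],[0,0,-10,0,0,0,-1],[0,0,0,0,0,0,-1],[1,14,0,0,0,0,-1],[0,10,0,0,0,0,-1],[0,0,0,0,0,0,-1]]]'
```

```text
time: 2.78
position: [0.48, -0.1033, 0.0302]
ee_rot: [0.001, 0.019, 1.0, 0.0]
wrist_force: [0.1, 0.1, -0.7]
width: -0.0003
finger_force: 0.0
```

```bash
python3 -m inch '[[[0,4,0,0,0,0,-1],[-1,8.4,0,0,0,-2.6,-1],[-0.7,8.4,0,0,0,-2.6,-1],[-0.3,8.4,0,0,0,-2.6,-1],[0,8.4,0,0,0,-2.6,-1],[0.5,8.4,0,0,0,-2.6,-1],[0.9,8.4,0,0,0,-2.6,-1],[0,0,0,0,0,0,-1]]]'
python3 - <<'E'
from h import *
c=shot('wrist','w3');b=shot('scene','s3')
cv2.imwrite('pics/m3.png',np.hstack([cv2.resize(x['image'][:,:,::-1],(400,300)) for x in (c,b)]))
E
```

```text
time: 3.78
position: [0.4787, -0.0498, 0.0293]
ee_rot: [-0.0, 0.155, 0.988, -0.0]
wrist_force: [-0.1, 0.0, -1.0]
width: -0.0001
finger_force: 0.0
```

View pics/m3.png

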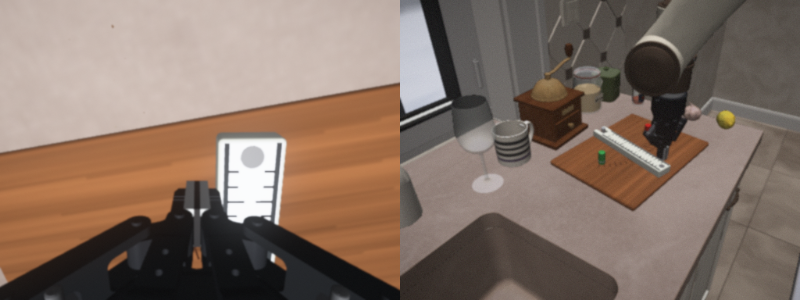

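The fence has swung parallel with the fingers, its left edge near (218,200) just beside them. I'll carry on along the arc and stop just short of the peg.

```bash
python3 -m inch '[[[1.4,8.3,0,0,0,-2.6,-1],[1.6,8.3,0,0,0,-2.6,-1],[2,8.1,0,0,0,-2.6,-1],[2.4,8.1,0,0,0,-2.6,-1],[2.8,7.9,0,0,0,-2.6,-1],[3.1,7.8,0,0,0,-2.6,-1],[3.5,7.6,0,0,0,-2.6,-1],[3.8,7.5,0,0,0,-2.6,-1]]]'
python3 - <<'E'
from h import *
s=state();c=shot('wrist','w4');b=shot('top','t4')
print(s['position'],s['wrist_force'])
cv2.imwrite('pics/m4.png',np.hstack([cv2.resize(c['image'][:,:,::-1],(400,400)),cv2.resize(b['image'][145:275,185:350,::-1],(400,400))]))
E
```

```text
time: 4.88
position: [0.4983, 0.0129, 0.0292]
ee_rot: [-0.001, 0.332, 0.943, -0.001]
wrist_force: [-1.9, -1.9, 2.7]
width: -0.0004
finger_force: 1.8
[0.49826618 0.01285737 0.02917026] [-1.88225365 -1.86799962  2.67206218]
```

View pics/m4.png

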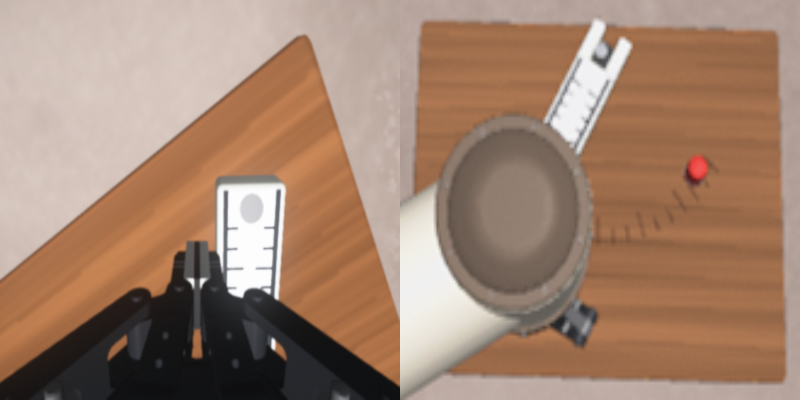

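The fence is still on the pin, at about 39°. I'll take small steps now and watch for the force to rise.

```bash
python3 -m inch '[[[2,3.7,0,0,0,-1.3,-1],[2.1,3.6,0,0,0,-1.3,-1],[0,0,0,0,0,0,-1]]]'
for i in 1; do python3 -m inch '[[[2.2,3.6,0,0,0,-1.3,-1],[0,0,0,0,0,0,-1]]]'; python3 -m inch '[[[1.2,1.8,0,0,0,-0.6,-1],[0,0,0,0,0,0,-1]]]'; done
```

```text
time: 5.35
position: [0.5038, 0.0212, 0.0292]
ee_rot: [0.0, 0.352, 0.936, 0.0]
wrist_force: [-1.1, -0.1, -1.1]
width: -0.0002
finger_force: 0.4
time: 5.6
position: [0.5062, 0.0249, 0.0293]
ee_rot: [0.0, 0.363, 0.932, 0.0]
wrist_force: [-0.9, -0.1, -0.1]
width: -0.0001
finger_force: 0.3
time: 5.85
position: [0.5071, 0.0265, 0.0293]
ee_rot: [0.0, 0.368, 0.93, 0.0]
wrist_force: [-1.9, 0.8, -0.5]
width: -0.0001
finger_force: 0.4
```

```bash
python3 -m inch '[[[1,1.5,0,0,0,-0.5,-1],[0,0,0,0,0,0,-1]]]'; python3 -m inch '[[[1,1.5,0,0,0,-0.5,-1],[0,0,0,0,0,0,-1]]]'; python3 -m inch '[[[0.7,0.7,0,0,0,0,-1],[0,0,0,0,0,0,-1]]]'
```

```text
time: 6.1
position: [0.508, 0.0279, 0.0293]
ee_rot: [0.0, 0.372, 0.928, 0.0]
wrist_force: [-0.9, -1.1, 0.1]
width: -0.0
finger_force: 0.6
time: 6.35
position: [0.509, 0.0294, 0.0293]
ee_rot: [0.0, 0.376, 0.927, 0.0]
wrist_force: [-1.5, -0.7, 0.6]
width: 0.0
finger_force: 0.6
time: 6.6
position: [0.5096, 0.03, 0.0293]
ee_rot: [-0.0, 0.376, 0.927, -0.0]
wrist_force: [-1.7, -1.5, 0.3]
width: 0.0002
finger_force: 0.8
```

Not touching yet as far as the force shows, so on in small steps.

```bash
python3 -m inch '[[[1,1,0,0,0,-0.3,-1],[0,0,0,0,0,0,-1]]]' | sed -n '2p;4p'; python3 -m inch '[[[1,1,0,0,0,-0.3,-1],[0,0,0,0,0,0,-1]]]'| sed -n '2p;4p'; python3 - <<'E'
from h import *
c=shot('scene','s5')
cv2.imwrite('pics/s5.png',cv2.resize(c['image'][150:270,190:350,::-1],None,fx=5,fy=5,interpolation=cv2.INTER_CUBIC))
E
```

```text
position: [0.5107, 0.0311, 0.0293]
wrist_force: [-1.0, -0.4, 0.2]
position: [0.5118, 0.0322, 0.0293]
wrist_force: [-1.3, 0.1, -0.7]
```

View pics/s5.png

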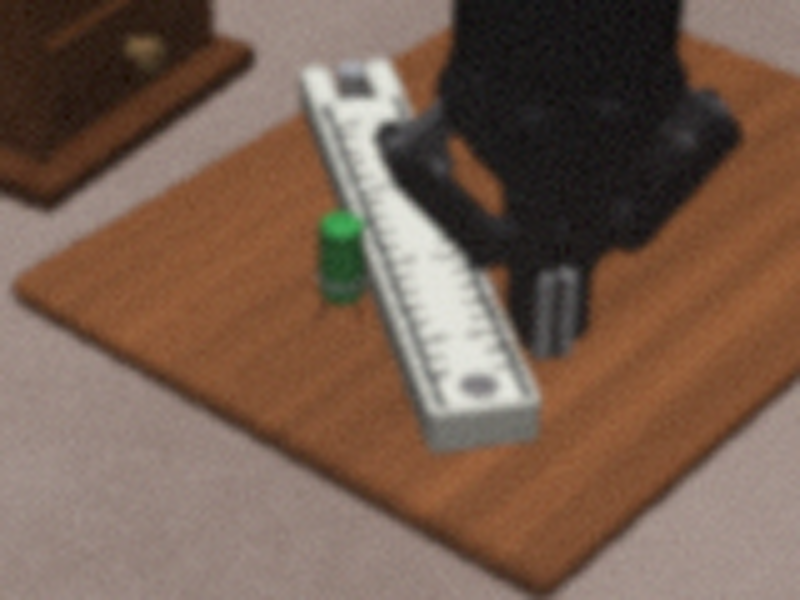

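The scene crop shows the fence almost against the green peg at (345,255), with only a hair's gap. A few more small steps until the force rises.

```bash
python3 -m inch '[[[1,1,0,0,0,-0.4,-1],[0,0,0,0,0,0,-1]]]' | sed -n '2p;4p'; python3 -m inch '[[[1,1,0,0,0,-0.4,-1],[0,0,0,0,0,0,-1]]]'| sed -n '2p;4p';python3 -m inch '[[[1,1,0,0,0,-0.4,-1],[0,0,0,0,0,0,-1]]]'| sed -n '2p;4p'
```

```text
position: [0.5128, 0.0331, 0.0293]
wrist_force: [-1.4, 0.7, -0.5]
position: [0.5129, 0.0335, 0.0292]
wrist_force: [-3.2, -3.1, 2.4]
position: [0.5129, 0.0338, 0.0292]
wrist_force: [-3.5, -5.2, 3.7]
```

Force is rising while the tool stalls, so the fence is on the peg. One more firm nudge, then back off along the fence's normal and go up.

```bash
python3 -m inch '[[[1,1,0,0,0,0,-1],[0,0,0,0,0,0,-1]]]' | sed -n '2p;4p'; python3 -m inch '[[[-2,-2,0,0,0,0,-1],[-3,-3,0,0,0,0,-1],[-12,-12,0,0,0,0,-1],[-15,-15,0,0,0,0,-1],[0,0,45,0,0,0,-1],[0,0,60,0,0,0,-1],[0,-50,40,0,0,0,-1],[0,-60,0,0,0,0,-1]]]'
python3 -m inch '[[[0,-60,0,0,0,0,-1],[0,-60,0,0,0,0,-1],[-10,-60,0,0,0,0,-1],[-10,-60,0,0,0,0,-1],[0,0,0,0,0,0,-1],[0,0,0,0,0,0,-1]]]' | sed -n '1,4p'
python3 - <<'E'
from h import *
c=shot('scene','s6');b=shot('top','t6')
cv2.imwrite('pics/m6.png',np.hstack([cv2.resize(c['image'][150:270,190:350,::-1],(400,300)),cv2.resize(b['image'][145:275,185:350,::-1],(400,315))[:300]]))
E
```

```text
position: [0.513, 0.0339, 0.0291]
wrist_force: [-6.0, -7.6, 6.0]
time: 9.15
position: [0.4853, -0.1057, 0.1774]
ee_rot: [0.004, 0.389, 0.921, 0.002]
wrist_force: [1.8, -0.4, -1.0]
width: 0.0003
finger_force: 0.0
time: 9.9
position: [0.4625, -0.3448, 0.173]
ee_rot: [-0.0, 0.391, 0.92, 0.0]
wrist_force: [-0.2, 0.0, -0.1]
```

View pics/m6.png

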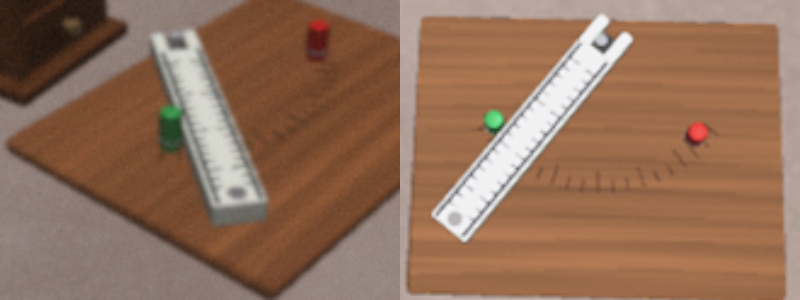

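The fence rests against the green peg (montage pixel (495,120)), its fork still round the pin (602,40), flat on the board, and the arm is clear.

```bash
python3 -c "
from workcell import close_job
print(close_job())"
```

```text
the job is handed in; nothing more can be done
None
```

The fence is swung against the green peg, flat on the board with its fork still on the pin, the arm is clear, and the job is handed in at about 10 s; no verdict came back.

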